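# Set the hold-down stop of a bench strap slitter to a setting block

## Task

Set the strap slitter's hold-down screw to the long steel setting block lying in its guide: take the square-socket driver from the tool block, put it over the screw's square head and screw down (clockwise) until the block just drags beneath the foot. Feel it by sliding the block a little along the guide by its outer end: there must be a light drag, and the block must never be clamped hard. Leave the block under the foot with that light drag and the driver standing on the screw; turn the screw with the driver only and leave the jar, ink bottle and tape measure where they are.

Things in the scene. Friction and masses are not known exactly. Their poses are not given: they have to be found in the camera images.
- slitter: Fixed bench strap slitter, grey cast base 150 x 120 x 12 mm. Origin at bench height under the screw axis; x runs along the guide, column at +y, arm over the bed with its boss 70 to 100 mm high. Steel bed top is 20 mm up; two low strips (x -32 to +48 mm, 6 mm high) leave a guide 23 mm wide. The base ends at x = -65 mm; from there a tongue of the bed 14 mm wide goes on to x = -105 mm.
- screw: Upright stop screw through the boss; square head 14 mm across flats, top 89 mm above the origin. Origin: underside of its nylon-faced foot (20 mm across); axes square to the head's flats. Right-hand, 4 mm a turn: clockwise from above lowers it; turns stiffly (0.05 N m), stays put. The foot starts 1 to 3 mm above the block. Once it bears, each further mm adds 20 N (12.7 N per rad).
- screw_seat (a point): Centre of the top of the screw's collar (28 mm across, 75 mm above the foot's underside), at the base of the 14 mm tall square head; the driver's socket mouth rests here when fully seated. Turns and sinks with the screw.
- setting_block: Loose bright steel bar 200 x 20 x 12 mm, 0.375 kg, lying in the guide under the foot; long axis x, origin centre of its underside. Its -x end lies on the tongue: grip it there across its 20 mm, 86 mm from its centre, clear of the driver, let the arm settle, slide it level. Free it slides with about 0.7 N; each newton under the foot adds about 0.4 N. A light drag: 2 to 4 N of pull in all.
- driver: Loose hand driver, about 0.14 kg, 95 mm long, standing upright: steel socket 24 mm across, 16 mm deep, square bore 16 mm (1 mm play a side on the head, about 0.15 rad either way); stem; wooden handle with flat sides 35 to 95 mm up, 32 mm along x and 24 mm along y (grip this). Origin: centre of the socket mouth; bore square to the axes. Stands by itself when let go on the collar.
- tool_block: Fixed wooden tool block 70 x 120 x 40 mm, origin under its centre, with a round hole (32 mm, floor 15 mm up) in the middle, in which the driver stands loosely, and two pairs of short steel punches (tops at most 70 mm high) 46 mm to either side along y.
- glue_jar: Bystander: amber glass jar with brass lid, 68 mm diameter, 100 mm tall, standing; origin under its centre.
- ink_bottle: Bystander: square glass ink bottle with black cap, 46 x 46 x 72 mm, standing; origin under its centre.
- tape_measure: Bystander: round grey tape measure lying flat, 60 mm diameter, 26 mm high; origin under its centre.
Mind the look-alikes: they are no part of the job. What is meant by the driver is not yellow, and is the smaller of those in its own colour.

How it is judged (in metres and radians):
On the way, in this order (a step that is already met when the one before it is completed fails the run):
1. the driver's socket is fully down over the screw's square head, upright (distance between driver and screw_seat below 0.006 m and angle between driver's own z axis and vertical below 0.12 rad), for 0.2 s.
2. the block is slid by the fingers (faster than 3 mm/s for 0.15 s) while the foot bears on it with 0.5 to 20 N (linear speed of setting_block above 0.003 m/s and contact force between the fingers and setting_block above 0.3 N and contact force between screw and setting_block between 0.5 and 20 N), for 0.15 s.
At the end, for the whole second after the job is handed in: The setting block lies at rest in the guide under the foot, which bears on it with 1.5 to 12 N (a light drag); the driver stands upright on the screw, its socket within 8 mm of the seat (contact force between screw and setting_block between 1.5 and 12 N and y of setting_block in the frame of slitter between -0.004 and 0.004 m and linear speed of setting_block below 0.005 m/s and distance between driver and screw_seat below 0.008 m and angle between driver's own z axis and vertical below 0.2 rad); the robot touches nothing.
It fails at once if the block is clamped hard (more than 30 N under the foot) (contact force between screw and setting_block above 30 N).
It fails at once if the screw is handled with bare fingers (contact force between the fingers and screw above 2 N).
It fails at once if a bystander is shifted by more than 30 mm (distance of any of glue_jar, ink_bottle, tape_measure from where it was at the start of the episode above 0.03 m).
It also fails if it takes over 72 s, if anything falls off the work surface, if the arm or the gripper's body presses on something with over 40 N, if the wrist force passes 120 N, or if a joint passes its speed limit or range.

## Robot

A 6-joint arm with a two-finger parallel gripper is mounted at the origin on the work surface. World frame = base frame: x ahead of the robot, y to its left, z up, the work surface at z = 0. Lengths are in m, angles in degrees, forces in N, time in s.
With the tool pointing down it reaches from about 0.25 to 0.725 m from the base axis. Payload 9.7 kg.
Tool frame: the origin (TCP) lies midway between the tips of the shut fingers; the grasp point (between the pads) lies 19 mm behind it; z points along the fingers, y is the line along which they close (so a half turn about z gives the same grasp; the last joint's range is limited). The gripper opens to 85 mm and grips with 20 to 120 N. Pads are 22 mm wide; open, the fingers measure 114 mm over their backs; the gripper's body (76 mm by 85 mm) begins 54 mm behind the grasp point. The pads swing forward as they close: fully open they stand 13 mm farther back than shut.
Start: joints at [-69.213, 4.979, 10.078, 95.1, 0, 90], TCP at [0.195, -0.514, 0.231] pointing down, gripper open.
Joint ranges: [-179.16, 179.16], [-48.56, 103.87], [-65.8, 70.77], [-126.05, 130.52], [-82.76, 87.17], [-180, 180]. Speed limits (degrees/s): [127.2, 127.2, 147.25, 180, 180, 180].

## Interface

Orientations are given as [roll, pitch, yaw] about the fixed x, y, z axes, in that order (R = Rz(yaw) Ry(pitch) Rx(roll)).
In Python, from workcell import * gives the robot as it stands.
- The arm moves only by the tool servo_tool, never from a script. Its argument "moves" is a list of rows, each a list of 4 numbers: the shift along the world's x, y, z in a scale on which 1.0 is 100 cm, then the turn about the world's z in shares of 180 degrees (1.0 is 180 degrees). A call has 1 to 20 rows; each row is the pose to reach, as a shift and turn from the pose commanded when the call began; what a row does not reach only later rows make up. A row lasts 1/12 s, in which the tool goes at most 41.7 mm and 7.16 degrees, less where a joint would pass 70% of its speed; a pose out of reach is approached as far as the arm can. A call with a gripper value outside its range is refused whole. "claw" is the closure, from 0 (fully open) to 1 (shut), set as the call begins (left out, the last holds). The fingers move at their own pace and stop on an object; "force" is the grip in N (left out, the last holds). Time passes only in rows, so rows that repeat a pose let the fingers close. It gives the time, the measured TCP pose, the force, the opening and the grip force at its end, in the units of the state.
- get_obs(): the state, without advancing time (a new reading comes with each control period).
- camera(name): name is "scene" or "top"; returns the picture (384x512x3 uint8, red, green, blue); there is no depth.
- get_calibration(name): a dict with "fx", "fy", "cx", "cy" (pixels), "rvec" (rotation vector, rad) and "tvec" (3), from world to camera coordinates, as OpenCV has them. Camera axes: x right, y down, z forward; pixel columns grow to the right and rows downward; lengths in m; the calibration is good to about 2 mm. A picture is of the moment at which its call begins. get_calibration takes no time and is no camera call.
- job_done(): hands the job in; it is judged then, once.
The state is a dict: "time": time; "q": joint angles; "qd": joint speeds; "joint_efforts": joint torques, N m; "ee_pos": TCP position; "tcp_rot": TCP orientation; "wrist_force": force on the tool from outside, world axes, zero at the start; "torque": the same for the moment, N m; "opening": finger opening in m; "grasp_force": force on a finger pad.
Only numpy, scipy, OpenCV 4.12 (cv2) and the standard library are available. Lean on these libraries where they do the work, as an engineer would, in place of code of your own. Each camera call takes 0.05 s, during which the arm holds its last target. There are 200 camera calls.

## Working session

There is one attempt and no reset: what is moved stays moved. The work goes in short steps, Python scripts to look and compute and a tool call to move; the robot and the scene stay as the last step left them, time stands still between calls to the robot, and variables do not carry over. Pictures are saved under pics/ and viewed, at most 10 in all, crops included, and the job is handed in when it is done.

Besides the shell and the picture viewer there is one more tool, called after "Request:" as name(argument=value, ...) on one line, values as JSON. servo_tool: Moves the arm, as the interface text tells. Its arguments: {"type":"object","properties":{"moves":{"type":"array","items":{"type":"array","items":{"type":"number"}}},"claw":{"type":"number"},"force":{"type":"number"}},"required":["moves"]}

```bash
mkdir -p pics; cat > h.py <<'E'
from workcell import *
import numpy as np, cv2
def cal(n):
    c=get_calibration(n);K=np.array([[c['fx'],0,c['cx']],[0,c['fy'],c['cy']],[0,0,1.]]);return K,np.array(c['rvec'],float),np.array(c['tvec'],float)
def proj(n,P):
    K,r,t=cal(n);return cv2.projectPoints(np.array(P,float).reshape(-1,1,3),r,t,K,None)[0].reshape(-1,2)
def ray(n,p):
    K,r,t=cal(n);R=cv2.Rodrigues(r)[0];d=R.T@np.linalg.inv(K)@np.array([p[0],p[1],1.]);return -R.T@t,d/np.linalg.norm(d)
def onz(n,p,z):
    o,d=ray(n,p);return o+d*(z-o[2])/d[2]
def tri(ps,pt):
    A=np.zeros((3,3));b=np.zeros(3);L=[]
    for n,p in(('scene',ps),('top',pt)):
        o,d=ray(n,p);M=np.eye(3)-np.outer(d,d);A+=M;b+=M@o;L.append((o,M))
    X=np.linalg.solve(A,b);return X,max(np.linalg.norm(M@(X-o)) for o,M in L)
def shot(n,f,crop=None,s=1):
    im=camera(n)[:,:,::-1]
    cv2.imwrite('pics/raw_'+f,im)
    if crop: im=im[crop[1]:crop[3],crop[0]:crop[2]]
    cv2.imwrite('pics/'+f,cv2.resize(im,None,fx=s,fy=s,interpolation=cv2.INTER_CUBIC));return im
E
python3 - <<'E'
from h import *
shot('scene','s0.png',s=1.5);shot('top','t0.png',s=1.5)
for n in('scene','top'): K,r,t=cal(n);print(n,K[0,0],-cv2.Rodrigues(r)[0].T@t)
E
```

```text
scene 360.1134675975617 [1.12430978 0.11060566 0.83970772]
top 360.4507084122707 [0.46785817 0.01779974 0.90860462]
```

View pics/s0.png

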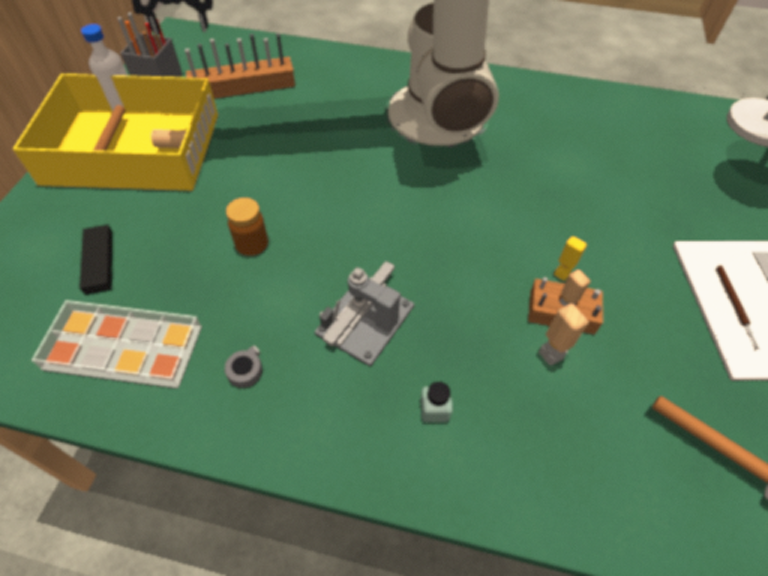

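View pics/t0.png

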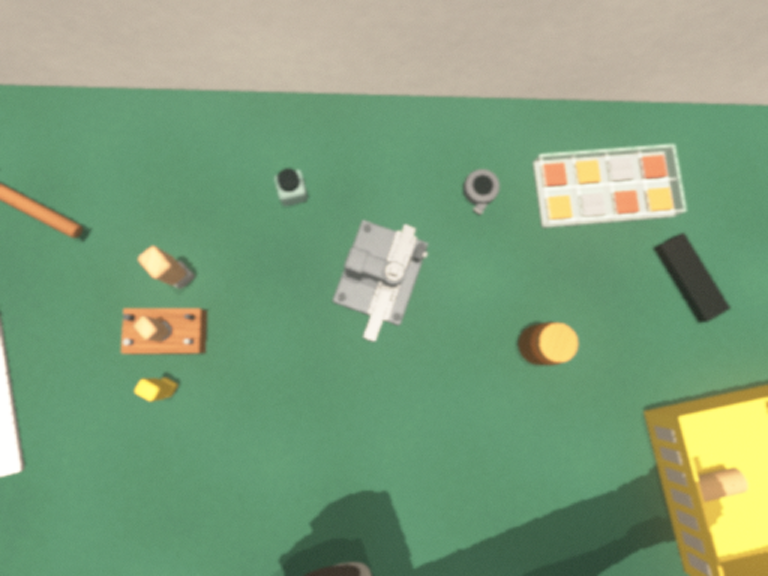

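Scene picture (1.5x): three drivers stand near the tool block: yellow at (570,258), a small wooden one in the block's hole at (575,290), and a large wooden one on the bench at (563,335). In the top view they are at (150,390), (147,327) and (160,265). The one meant is not yellow and is the smaller wooden one, so it's the one in the block. The slitter is at (365,310) in scene and (385,275) in top. I'll confirm with enlarged crops.

```bash
python3 - <<'E'
import cv2,numpy as np
s=cv2.imread('pics/raw_s0.png');t=cv2.imread('pics/raw_t0.png')
def c(im,x,y,w,h):return cv2.resize(im[y:y+h,x:x+w],(400,300),interpolation=cv2.INTER_CUBIC)
# scene tool block 340..420,150..210(5x) ; slitter 200..280 x 170..245
cv2.imwrite('pics/c0.png',np.vstack([np.hstack([c(s,335,155,100,75),c(s,200,170,100,75)]),np.hstack([c(t,70,165,100,75),c(t,215,145,100,75)])]))
E
```

```text
(no output)
```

View pics/c0.png

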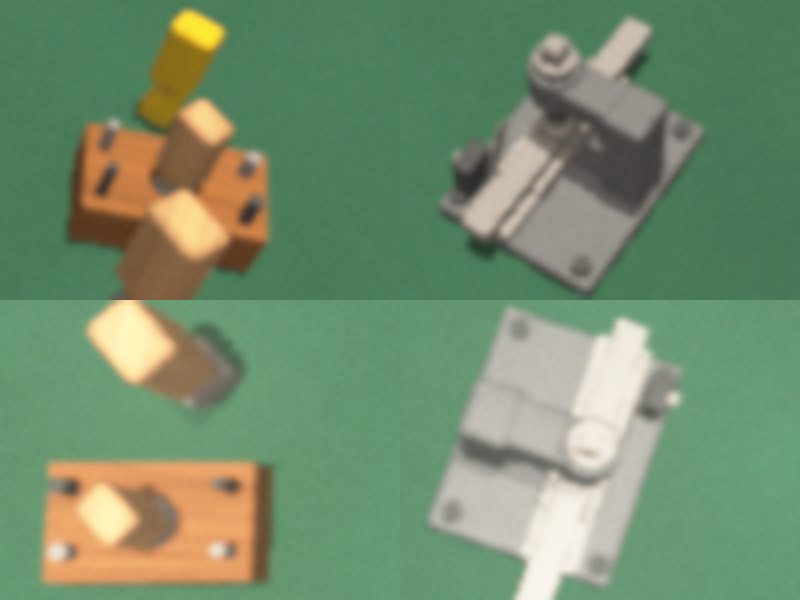

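```bash
cat > m.py <<'E'
from h import *
from scipy.optimize import least_squares
s=cv2.imread('pics/raw_s0.png');t=cv2.imread('pics/raw_t0.png')
S1=lambda x,y:(335+x/4-.375,155+y/4-.375);S2=lambda x,y:(200+(x-400)/4-.375,170+y/4-.375)
T1=lambda x,y:(70+x/4-.375,165+(y-300)/4-.375);T2=lambda x,y:(215+(x-400)/4-.375,145+(y-300)/4-.375)
print('handle top c',tri(S1(207,122),T1(108,515)))
for n,im,c in(('scene',s,S1(207,122)),('top',t,T1(108,515))):
    hsv=cv2.cvtColor(im,cv2.COLOR_BGR2HSV);x,y=map(int,map(round,c))
    up=cv2.resize(im[y-12:y+13,x-12:x+13],None,fx=8,fy=8,interpolation=cv2.INTER_CUBIC).astype(int)
    m=(up[:,:,2]>205).astype(np.uint8);k,l=cv2.connectedComponents(m);m=(l==l[100,100]).astype(np.uint8)
    ct=max(cv2.findContours(m,0,1)[0],key=cv2.contourArea)[:,0]
    P=np.array([onz(n,(x-12+(a+.5)/8-.5,y-12+(b+.5)/8-.5),.110)[:2] for a,b in ct])
    print(n,up[100,100],cv2.minAreaRect((P*1000).astype(np.float32)))
print('head c',tri(S2(555,42),T2(590,447)))
C=[(T2(508,308),S2(705,130)),(T2(430,522),None),(T2(607,585),None)]
# slitter pose fit: base corners x -65..85? (fit x extent), z=.012
obs=[('top',T2(508,308),(85,60)),('top',T2(430,522),(-65,60)),('top',T2(607,585),(-65,-60)),('scene',S2(705,130),(-65,60)),('scene',S2(588,295),(85,60)),('scene',S2(440,207),(85,-60))]
def mp(p,v,z):
    c,q=np.cos(p[2]),np.sin(p[2]);return [p[0]+(c*v[0]-q*v[1])/1e3,p[1]+(q*v[0]+c*v[1])/1e3,z]
def f(p):
    r=[]
    for n,px,v in obs:
        r+=list(proj(n,[mp(p,(v[0],v[1]+p[3]*1e3),.012)])[0]-px)
    r+=list(proj('top',[mp(p,(0,0),.092)])[0]-T2(590,447))+list(proj('scene',[mp(p,(0,0),.092)])[0]-S2(555,42))
    return np.array(r)
q=least_squares(f,[.5,0,-.35,0]);print('slitter',q.x,np.degrees(q.x[2]));print(q.fun.round(1))
# tool block top corners z=.04
for z,L in((.04,[(48,462),(257,462),(252,583),(43,582)]),):
    print('tb',[onz('top',T1(*a),z)[:2].round(4).tolist() for a in L])
# block outer end in full top pic
E
python3 m.py; python3 -c "
from h import *
t=cv2.imread('pics/raw_t0.png')[205:235,235:275];t=cv2.resize(t,None,fx=8,fy=8,interpolation=cv2.INTER_CUBIC)
g=t.min(2)>175;k,l,st,c=cv2.connectedComponentsWithStats(g.astype(np.uint8));
i=l[100,110];print(st,i)
ys,xs=np.where(l==i)
P=np.array([onz('top',(235+(a+.5)/8-.5,205+(b+.5)/8-.5),.032)[:2] for a,b in zip(xs,ys)])
print(P.min(0),P.max(0),cv2.minAreaRect((P*1000).astype(np.float32)))
"
```

```text
handle top c (array([0.5201708 , 0.32450201, 0.10423253]), np.float64(1.699498289057307e-05))
scene [143 215 251] ((524.4210205078125, 322.4678649902344), (28.934925079345703, 21.955503463745117), 44.68349838256836)
top [190 244 255] ((520.7028198242188, 321.6651306152344), (56.94635009765625, 53.30455017089844), 3.4033117294311523)
head c (array([ 0.60465265, -0.03944539,  0.11727624]), np.float64(0.001689833049438927))
slitter [ 0.6063433  -0.04334356 -0.33671129  0.024317  ] -19.292135822221884
[-0.3 -0.9 -1.1  0.4 -0.1  0.8  0.9 -1.2  0.3 -1.4 -0.5 -1.6  1.6  1.
 -0.8  6.2]
tb [[0.5555, 0.386], [0.5566, 0.2637], [0.4849, 0.263], [0.4848, 0.3839]]
[[    0     0   320   240 58020]
 [   15     0   259   179 18780]] 1Traceback (most recent call last):
  File "<string>", line 7, in <module>
    P=np.array([onz('top',(235+(a+.5)/8-.5,205+(b+.5)/8-.5),.032)[:2] for a,b in zip(xs,ys)])
                ~~~^^^^^^^^^^^^^^^^^^^^^^^^^^^^^^^^^^^^^^^^^^^^^^
  File "h.py", line 10, in onz
    o,d=ray(n,p);return o+d*(z-o[2])/d[2]
        ~~~^^^^^
  File "h.py", line 8, in ray
    K,r,t=cal(n);R=cv2.Rodrigues(r)[0];d=R.T@np.linalg.inv(K)@np.array([p[0],p[1],1.]);return -R.T@t,d/np.linalg.norm(d)
          ~~~^^^
  File "h.py", line 4, in cal
    c=get_calibration(n);K=np.array([[c['fx'],0,c['cx']],[0,c['fy'],c['cy']],[0,0,1.]]);return K,np.array(c['rvec'],float),np.array(c['tvec'],float)
ValueError: time passes only in moves, steps and waits
```

```bash
cat > m2.py <<'E'
from h import *
import json
exec(open('m.py').read().split("print('handle")[0])
out=[]
for nm,L,F,n in(('s',[(203,99),(234,130),(214,146),(178,118)],S1,'scene'),('t',[(105,484),(140,512),(110,547),(77,517)],T1,'top')):
    P=np.array([onz(n,F(*a),.110)[:2]*1e3 for a in L]);print(nm,P.round(1).tolist());
    e=np.roll(P,-1,0)-P;print([(round(np.hypot(*v),1),round(np.degrees(np.arctan2(v[1],v[0])),1)) for v in e])
def rect(n,im,ctr,z,half=.03,px=400):
    g=np.linspace(half,-half,px);X,Y=np.meshgrid(g,g,indexing='ij')
    P=np.stack([X+ctr[0],Y+ctr[1],0*X+z],-1).reshape(-1,3);q=proj(n,P).reshape(px,px,2).astype(np.float32)
    return cv2.remap(im,q[...,0],q[...,1],cv2.INTER_CUBIC)
tiles=[]
for ctr,z in(((.5206,.3242),.110),((.606,-.041),.123)):
    row=[rect(n,im,ctr,z) for n,im in(('scene',s),('top',t))]
    for r in row:
        for k in range(-2,3):
            cv2.line(r,(int(200+k*66.7),195),(int(200+k*66.7),205),(255,0,0),1);cv2.line(r,(195,int(200+k*66.7)),(205,int(200+k*66.7)),(255,0,0),1)
    tiles.append(np.hstack(row))
cv2.imwrite('pics/r0.png',cv2.resize(np.vstack(tiles),(600,600)))
E
python3 m2.py
```

```text
s [[507.0, 319.9], [527.2, 339.5], [542.8, 327.5], [526.1, 304.9]]
[(np.float64(28.1), np.float64(44.0)), (np.float64(19.7), np.float64(-37.6)), (np.float64(28.0), np.float64(-126.4)), (np.float64(24.4), np.float64(141.9))]
t [[536.7, 325.0], [521.5, 305.3], [502.5, 320.1], [518.6, 338.8]]
[(np.float64(24.8), np.float64(-127.5)), (np.float64(24.2), np.float64(142.2)), (np.float64(24.6), np.float64(49.1)), (np.float64(22.7), np.float64(-37.3))]
```

View pics/r0.png

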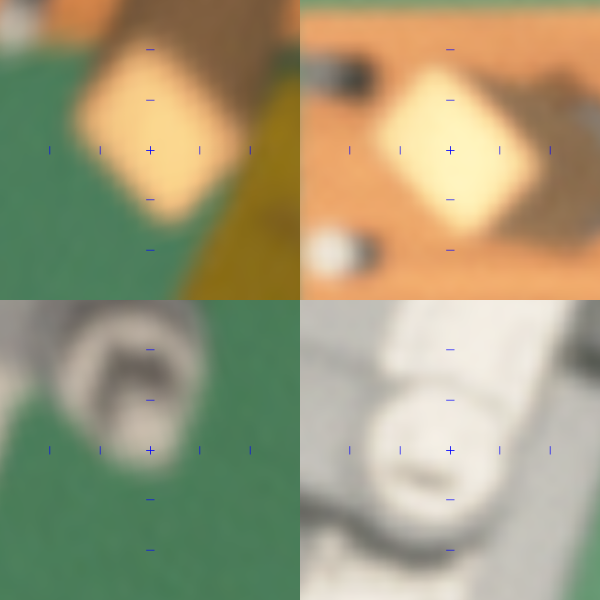

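Rectified tiles (up=+x, left=+y, 5 px/mm): the handle top is centred about (457,150), so world (0.521, 0.323), with its long side at about 48°. The screw collar is about (437,450) in top and the head top about (148,430) in scene, so the screw is about (0.609, -0.039). The dark side face of the head suggests a head yaw of about -15°. The candidate in the block is the small wooden one, clearly smaller than the wooden one on the bench.

```bash
python3 - <<'E'
from h import *
o=get_obs();print({k:np.round(v,3).tolist() for k,v in o.items()})
E
```

```text
{'time': 0.1, 'q': [-69.212, 5.008, 10.039, 95.099, -0.0, 90.0], 'qd': [-0.009, -0.026, -0.024, -0.019, 0.092, -0.049], 'joint_efforts': [-0.0, -52.156, 46.565, 0.016, 0.0, -0.0], 'ee_pos': [0.195, -0.514, 0.231], 'tcp_rot': [-179.932, 0.0, 20.788], 'wrist_force': [0.31, 0.094, 0.115], 'torque': [0.012, 0.073, 0.032], 'grasp_force': 0.0, 'opening': 0.085}
```

The manual's scale: shifts go in shares of 100 cm and turns go in shares of 180 degrees. Converting my numbers, 83.7 cm / 100 = 0.837, 32.6 cm / 100 = 0.326, 0.475 rad / 3.1416 = 0.1512.

Request:
servo_tool(moves=[[0.326,0.837,-0.03,0.1512],[0.326,0.837,-0.03,0.1512],[0.326,0.837,-0.03,0.1512],[0.326,0.837,-0.03,0.1512],[0.326,0.837,-0.03,0.1512],[0.326,0.837,-0.03,0.1512],[0.326,0.837,-0.03,0.1512],[0.326,0.837,-0.03,0.1512],[0.326,0.837,-0.03,0.1512],[0.326,0.837,-0.03,0.1512],[0.326,0.837,-0.03,0.1512],[0.326,0.837,-0.03,0.1512],[0.326,0.837,-0.03,0.1512],[0.326,0.837,-0.03,0.1512],[0.326,0.837,-0.03,0.1512],[0.326,0.837,-0.03,0.1512],[0.326,0.837,-0.03,0.1512],[0.326,0.837,-0.03,0.1512],[0.326,0.837,-0.03,0.1512],[0.326,0.837,-0.03,0.1512]], claw=0.3, force=40)

```text
time: 1.77
ee_pos: [0.4976, 0.2641, 0.2029]
tcp_rot: [-180.0, 0.0, 48.0]
wrist_force: [-0.0, -0.5, 0.6]
opening: 0.0598
grasp_force: 0.0
```

Converted, 5.8 cm / 100 = 0.058, 2.3 cm / 100 = 0.023.

Request:
servo_tool(moves=[[0.023,0.058,0,0],[0.023,0.058,0,0],[0.023,0.058,0,0],[0.023,0.058,0,0],[0.023,0.058,0,0],[0.023,0.058,0,0]])

```text
time: 2.27
ee_pos: [0.5203, 0.3188, 0.2038]
tcp_rot: [180.0, 0.0, 47.9]
wrist_force: [0.5, -0.2, 0.2]
opening: 0.0598
grasp_force: 0.0
```

```bash
python3 - <<'E'
from h import *
o=get_obs();print(o['q'],o['ee_pos'],o['tcp_rot'])
a=shot('scene','s1.png',(330,110,430,210),4);b=shot('top','t1.png',(60,140,160,240),4)
A=cv2.imread('pics/s1.png');B=cv2.imread('pics/t1.png');cv2.imwrite('pics/g1.png',np.hstack([A,B]))
E
```

```text
[ 3.15025737e+01  1.29338158e+01  1.59805543e+01  9.30489570e+01
 -7.31480210e-03  1.63555191e+02] [0.52025193 0.31880026 0.20376524] [1.79993612e+02 4.19849505e-03 4.79473824e+01]
```

View pics/g1.png

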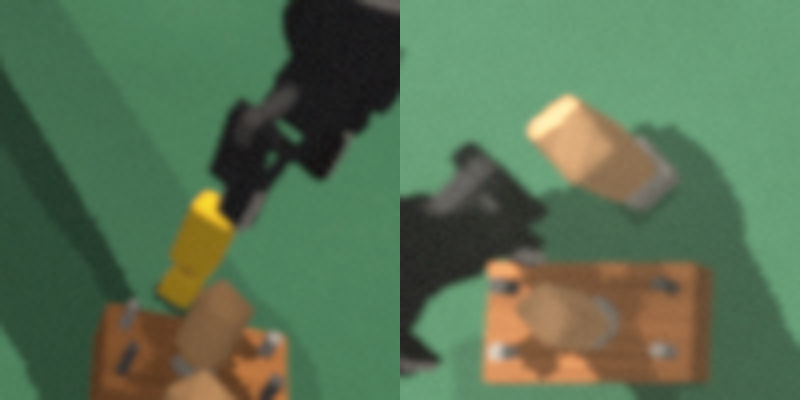

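The fingers hover over the small wooden driver in the block (left tile about (205,330), right about (565,315)), and it stands clear of the others. I'll turn the wrist to 318° so one grasp leaves a full turn of clockwise travel.

Converted, 0.4 cm / 100 = 0.004, 0.1 cm / 100 = 0.001, 2.35 rad / 3.1416 = 0.748.

Request:
servo_tool(moves=[[0.001,0.004,0,0.382],[0.001,0.004,0,0.382],[0.001,0.004,0,0.382],[0.001,0.004,0,0.382],[0.001,0.004,0,0.382],[0.001,0.004,0,0.382],[0.001,0.004,0,0.382],[0.001,0.004,0,0.382],[0.001,0.004,0,0.382],[0.001,0.004,0,0.382],[0.001,0.004,0,0.748],[0.001,0.004,0,0.748],[0.001,0.004,0,0.748],[0.001,0.004,0,0.748],[0.001,0.004,0,0.748],[0.001,0.004,0,0.748],[0.001,0.004,0,0.748],[0.001,0.004,0,0.748],[0.001,0.004,0,0.748],[0.001,0.004,0,0.748]])

```text
time: 4.03
ee_pos: [0.5215, 0.3231, 0.2041]
tcp_rot: [180.0, 0.0, -177.1]
wrist_force: [-1.5, 0.2, -0.1]
opening: 0.0596
grasp_force: 0.0
```

Converted, 2.36 rad / 3.1416 = 0.7512.

Request:
servo_tool(moves=[[0,0,0,0.382],[0,0,0,0.382],[0,0,0,0.382],[0,0,0,0.382],[0,0,0,0.382],[0,0,0,0.382],[0,0,0,0.382],[0,0,0,0.382],[0,0,0,0.382],[0,0,0,0.382],[0,0,0,0.7512],[0,0,0,0.7512],[0,0,0,0.7512],[0,0,0,0.7512],[0,0,0,0.7512],[0,0,0,0.7512],[0,0,0,0.7512],[0,0,0,0.7512],[0,0,0,0.7512],[0,0,0,0.7512]])

```text
time: 5.7
ee_pos: [0.5215, 0.3233, 0.2039]
tcp_rot: [-180.0, -0.0, -41.9]
wrist_force: [-0.3, 0.4, -0.2]
opening: 0.06
grasp_force: 0.0
```

```bash
python3 - <<'E'
from h import *
o=get_obs();print(o['time'],o['q'],o['ee_pos'],o['tcp_rot'],o['opening'],o['wrist_force'])
E
```

```text
5.7 [ 3.17976337e+01  1.33899056e+01  1.65344033e+01  9.31120737e+01
  6.51723906e-04 -1.06254310e+02] [0.52147765 0.32330384 0.20388442] [-1.79968690e+02 -8.44986033e-03 -4.19480582e+01] 0.06002525018818657 [-0.34404777  0.39356135 -0.15486849]
```

Converted, -12.9 cm / 100 = -0.129, -11 cm / 100 = -0.11.

Request:
servo_tool(moves=[[0,0,-0.04,0],[0,0,-0.08,0],[0,0,-0.11,0],[0,0,-0.129,0],[0,0,-0.129,0],[0,0,-0.129,0]])

```text
time: 6.2
ee_pos: [0.5211, 0.3232, 0.0744]
tcp_rot: [179.9, 0.0, -42.3]
wrist_force: [-0.2, 0.3, 1.2]
opening: 0.06
grasp_force: 0.0
```

Request:
servo_tool(moves=[[0,0,0,0],[0,0,0,0],[0,0,0,0],[0,0,0,0],[0,0,0,0],[0,0,0,0],[0,0,0,0],[0,0,0,0]], claw=1, force=40)

```text
time: 6.87
ee_pos: [0.5224, 0.3244, 0.0769]
tcp_rot: [-179.8, -0.1, -42.2]
wrist_force: [-1.4, -1.0, 7.7]
opening: 0.0318
grasp_force: 39.0
```

Converted, 18 cm / 100 = 0.18, 17 cm / 100 = 0.17.

Request:
servo_tool(moves=[[0,0,0.02,0],[0,0,0.05,0],[0,0,0.09,0],[0,0,0.13,0],[0,0,0.17,0],[0,0,0.18,0],[0,0,0.18,0],[0,0,0.18,0]])

```text
time: 7.53
ee_pos: [0.5218, 0.3241, 0.2549]
tcp_rot: [-179.9, -0.0, -42.1]
wrist_force: [-0.3, -0.2, -1.8]
opening: 0.0318
grasp_force: 40.1
```

```bash
python3 - <<'E'
from h import *
o=get_obs();print(o['time'],o['q'],o['ee_pos'],o['tcp_rot'],o['opening'],o['wrist_force'],o['torque'])
E
```

```text
7.5333 [ 3.18461841e+01  1.47711635e+01  2.39015317e+01  9.90423643e+01
  8.17256529e-04 -1.06010958e+02] [0.52179699 0.32411521 0.25488349] [-1.79915184e+02 -2.34877836e-02 -4.21428751e+01] 0.03183796515784363 [-0.33655566 -0.20353398 -1.76493134] [ 0.01482744  0.06062525 -0.00621399]
```

Converted, -36.3 cm / 100 = -0.363, 8.7 cm / 100 = 0.087, 0.47 rad / 3.1416 = 0.1496.

Request:
servo_tool(moves=[[0.087,-0.363,0,0.1496],[0.087,-0.363,0,0.1496],[0.087,-0.363,0,0.1496],[0.087,-0.363,0,0.1496],[0.087,-0.363,0,0.1496],[0.087,-0.363,0,0.1496],[0.087,-0.363,0,0.1496],[0.087,-0.363,0,0.1496],[0.087,-0.363,0,0.1496],[0.087,-0.363,0,0.1496],[0.087,-0.363,-0.035,0.1496],[0.087,-0.363,-0.035,0.1496],[0.087,-0.363,-0.035,0.1496],[0.087,-0.363,-0.035,0.1496],[0.087,-0.363,-0.035,0.1496],[0.087,-0.363,-0.035,0.1496]])

```text
time: 8.87
ee_pos: [0.6091, -0.0385, 0.2212]
tcp_rot: [-180.0, -0.1, -15.2]
wrist_force: [0.4, 0.3, -1.0]
opening: 0.0317
grasp_force: 40.2
```

```bash
python3 - <<'E'
from h import *
o=get_obs();print(o['time'],o['q'],o['ee_pos'],o['tcp_rot'],o['opening'],o['wrist_force'])
A=shot('scene','s2.png',(190,120,290,220),4);B=shot('top','t2.png',(190,120,310,220),4)
A=cv2.imread('pics/s2.png');B=cv2.imread('pics/t2.png')
# old views of the head, contrast stretched
def st(f,n,c):
    im=cv2.imread('pics/'+f).astype(float);x,y=map(int,proj(n,[c])[0]);im=im[y-12:y+13,x-12:x+13]
    lo,hi=np.percentile(im,2),np.percentile(im,99.5);im=np.clip((im-lo)/(hi-lo),0,1)**1.8*255
    print(n,x-12,y-12);return cv2.resize(im.astype(np.uint8),(400,400),interpolation=cv2.INTER_CUBIC)
C=st('raw_s0.png','scene',[.609,-.039,.118]);D=st('raw_t0.png','top',[.609,-.039,.118])
im=np.vstack([np.hstack([A,B[:,:400]]),np.hstack([C,D])]);cv2.imwrite('pics/g2.png',cv2.resize(im,(600,600)))
E
```

```text
8.8667 [-3.62034196e+00  1.31456636e+01  1.81762509e+01  9.48842913e+01
  1.13293191e-03 -1.68467437e+02] [ 0.60905698 -0.03853007  0.22124593] [-1.79969642e+02 -1.43115930e-01 -1.51529416e+01] 0.031662637957979196 [ 0.44812387  0.3070835  -0.98878884]
scene 226 169
top 250 167
```

View pics/g2.png

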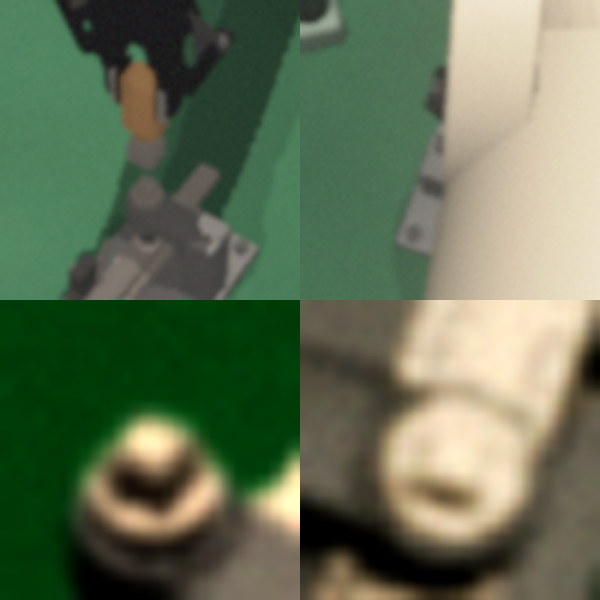

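```bash
python3 - <<'E'
from h import *
print('head s',onz('scene',(238.0,180.2),.123).round(4),'collar s',onz('scene',(238.08,183.8),.109).round(4),'collar t',onz('top',(262.4,180.8),.109).round(4))
print('socket pred',proj('scene',[[.609,-.0385,.167],[.609,-.0385,.159]]))
# fit head yaw & position by matching dark side faces: render model (top bright, sides dark, collar bright) and correlate
from scipy.optimize import minimize
def R(n,p,zf,size,o,k=8):
    x,y,a,z=*p,zf
    im=np.zeros((size*k,size*k));m=im.copy()
    def poly(P,v):
        q=(proj(n,P)-o+.5)*k-.5;cv2.fillConvexPoly(im,np.round(q*16).astype(np.int32),v,shift=4)
    th=np.linspace(0,2*np.pi,40)
    poly([[x+.014*np.cos(t),y+.014*np.sin(t),z] for t in th],1.)
    c=[[x+.0099*np.cos(a+np.pi/4+i*np.pi/2),y+.0099*np.sin(a+np.pi/4+i*np.pi/2)] for i in range(4)]
    q=(proj(n,[[*u,z] for u in c]+[[*u,z+.014] for u in c])-o+.5)*k-.5
    cv2.fillConvexPoly(im,cv2.convexHull(np.round(q*16).astype(np.int32)),.4,shift=4)
    poly([[*u,z+.014] for u in c],1.)
    return cv2.resize(cv2.GaussianBlur(im,(0,0),.7*k),(size,size),interpolation=cv2.INTER_AREA)
for n,f,o in(('scene','raw_s0.png',(226,169)),('top','raw_t0.png',(250,167))):
    g=cv2.imread('pics/'+f)[o[1]:o[1]+25,o[0]:o[0]+25,2].astype(float)
    res=[]
    for a in range(-45,45,5):
        best=None
        for dx in np.arange(-4,4.1,1):
            for dy in np.arange(-4,4.1,1):
                p=(.609+dx/1e3,-.039+dy/1e3,np.radians(a));r=R(n,p,.109,25,np.array(o),4)
                c0=proj(n,[[p[0],p[1],.115]])[0]-o;Y,X=np.mgrid[:25,:25];w=np.hypot(X-c0[0],Y-c0[1])<6
                c=np.corrcoef(r[w],g[w])[0,1]
                if best is None or c>best[0]:best=(round(c,3),dx,dy)
        res.append((a,)+tuple(map(float,best)))
    res.sort(key=lambda v:-v[1]);print(n,res[:7])
E
```

```text
head s [ 0.6094 -0.0408  0.123 ] collar s [ 0.6102 -0.0407  0.109 ] collar t [ 0.6071 -0.039   0.109 ]
socket pred [[238.5814122  169.20959065]
 [238.64628409 171.28749662]]Traceback (most recent call last):
  File "<stdin>", line 26, in <module>
  File "h.py", line 6, in proj
    K,r,t=cal(n);return cv2.projectPoints(np.array(P,float).reshape(-1,1,3),r,t,K,None)[0].reshape(-1,2)
          ~~~^^^
  File "h.py", line 4, in cal
    c=get_calibration(n);K=np.array([[c['fx'],0,c['cx']],[0,c['fy'],c['cy']],[0,0,1.]]);return K,np.array(c['rvec'],float),np.array(c['tvec'],float)
ValueError: time passes only in moves, steps and waits
```

```bash
python3 - <<'E'
import re
s=open('h.py').read()
s=s.replace("def cal(n):\n","import functools\n@functools.lru_cache\ndef cal(n):\n");open('h.py','w').write(s)
E
cat > fit.py <<'E'
from h import *
def R(n,p,zf,size,o,k=4,sd=.4):
    x,y,a,z=*p,zf
    im=np.zeros((size*k,size*k))+.15
    def poly(P,v):
        q=(proj(n,P)-o+.5)*k-.5;cv2.fillConvexPoly(im,np.round(q*16).astype(np.int32),v,shift=4)
    th=np.linspace(0,2*np.pi,40)
    poly([[x+.014*np.cos(t),y+.014*np.sin(t),z] for t in th],1.)
    c=[[x+.0099*np.cos(a+np.pi/4+i*np.pi/2),y+.0099*np.sin(a+np.pi/4+i*np.pi/2)] for i in range(4)]
    q=(proj(n,[[*u,z] for u in c]+[[*u,z+.014] for u in c])-o+.5)*k-.5
    cv2.fillConvexPoly(im,cv2.convexHull(np.round(q*16).astype(np.int32)),sd,shift=4)
    poly([[*u,z+.014] for u in c],1.)
    return cv2.resize(cv2.GaussianBlur(im,(0,0),.7*k),(size,size),interpolation=cv2.INTER_AREA)
for n,f,o in(('scene','raw_s0.png',(226,169)),('top','raw_t0.png',(250,167))):
    g=cv2.imread('pics/'+f)[o[1]:o[1]+25,o[0]:o[0]+25,2].astype(float)
    c0=proj(n,[[.609,-.040,.115]])[0]-o;Y,X=np.mgrid[:25,:25];w=np.hypot(X-c0[0],Y-c0[1])<6.5
    res=[]
    for a in range(-45,45,5):
        best=(0,)
        for dx in range(-4,5):
            for dy in range(-4,5):
                c=np.corrcoef(R(n,(.609+dx/1e3,-.040+dy/1e3,np.radians(a)),.109,25,np.array(o))[w],g[w])[0,1]
                if c>best[0]:best=(float(round(c,3)),dx,dy)
        res.append((a,)+best)
    res.sort(key=lambda v:-v[1]);print(n,res[:7])
E
python3 fit.py
```

```text
scene [(-15, 0.976, 1, 0), (-25, 0.975, 1, 0), (-20, 0.975, 1, 0), (-10, 0.973, 1, 0), (-5, 0.969, 1, 0), (-30, 0.968, 1, 0), (-35, 0.96, 1, 0)]
top [(-25, 0.645, 0, 0), (-20, 0.645, 0, 0), (-15, 0.634, 0, 0), (-30, 0.633, 0, 0), (0, 0.624, 0, -1), (-10, 0.622, 0, 0), (-35, 0.615, 0, -1)]
```

Converted, -4 cm / 100 = -0.04, -3.9 cm / 100 = -0.039, -0.06 rad / 3.1416 = -0.0191.

Request:
servo_tool(moves=[[0.0005,-0.0015,-0.015,-0.0191],[0.0005,-0.0015,-0.026,-0.0191],[0.0005,-0.0015,-0.029,-0.0191],[0.0005,-0.0015,-0.031,-0.0191],[0.0005,-0.0015,-0.033,-0.0191],[0.0005,-0.0015,-0.035,-0.0191],[0.0005,-0.0015,-0.037,-0.0191],[0.0005,-0.0015,-0.039,-0.0191],[0.0005,-0.0015,-0.04,-0.0191],[0.0005,-0.0015,-0.04,-0.0191],[0.0005,-0.0015,-0.04,-0.0191]])

```text
time: 9.88
ee_pos: [0.6097, -0.0408, 0.1823]
tcp_rot: [-179.9, -0.2, -18.6]
wrist_force: [-2.3, -0.9, 12.1]
opening: 0.0318
grasp_force: 38.3
```

```bash
cat > o.py <<'E'
from h import *
o=get_obs();print(o['time'],*[(k,np.round(o[k],4).tolist()) for k in('ee_pos','tcp_rot','wrist_force','torque','opening','grasp_force')],round(o['q'][5],1))
E
python3 o.py; python3 - <<'E'
from h import *
shot('scene','s3.png',(205,130,275,200),8)
E
```

```text
9.8833 ('ee_pos', [0.6097, -0.0408, 0.1823]) ('tcp_rot', [-179.949, -0.2451, -18.631]) ('wrist_force', [-2.2799, -0.8819, 12.109]) ('torque', [-0.0952, 0.5477, -0.0014]) ('opening', 0.0318) ('grasp_force', 38.2813) -165.2
```

View pics/s3.png

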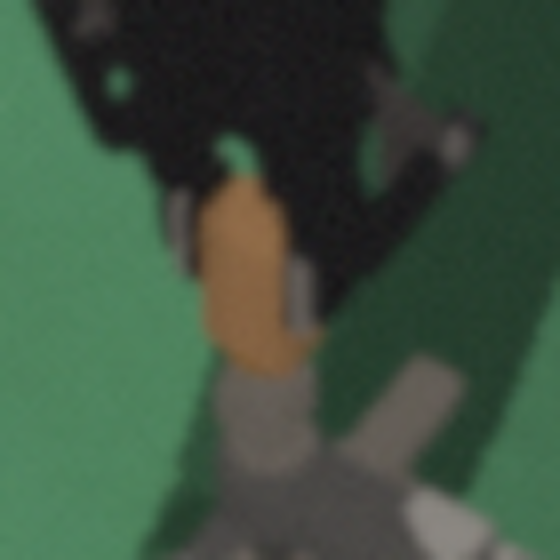

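Converted, -0.15 cm / 100 = -0.0015, -0.1 cm / 100 = -0.001.

Request:
servo_tool(moves=[[-0.0005,0.0003,0,0],[-0.001,0.0006,0,0],[-0.0015,0.0009,0,0],[-0.0015,0.0009,0,0],[-0.0015,0.0009,0,0]])

```text
time: 10.35
ee_pos: [0.6085, -0.04, 0.1817]
tcp_rot: [-180.0, -0.2, -18.6]
wrist_force: [1.3, 1.1, -0.3]
opening: 0.0317
grasp_force: 40.1
```

```bash
python3 o.py
```

```text
10.35 ('ee_pos', [0.6085, -0.04, 0.1817]) ('tcp_rot', [-179.9509, -0.2497, -18.6401]) ('wrist_force', [1.3325, 1.1462, -0.2932]) ('torque', [0.3247, -0.4423, -0.0034]) ('opening', 0.0317) ('grasp_force', 40.0617) -165.1
```

It dropped free: Fz went from 12 N to -0.3 N. Lowering slowly.

Converted, -0.8 cm / 100 = -0.008, -0.6 cm / 100 = -0.006.

Request:
servo_tool(moves=[[0,0,-0.002,0],[0,0,-0.004,0],[0,0,-0.006,0],[0,0,-0.008,0],[0,0,-0.008,0],[0,0,-0.008,0]])

```text
time: 10.85
ee_pos: [0.6079, -0.0397, 0.1714]
tcp_rot: [-180.0, -0.0, -18.6]
wrist_force: [5.5, 0.6, 2.4]
opening: 0.0316
grasp_force: 39.6
```

```bash
python3 o.py
```

```text
10.85 ('ee_pos', [0.6079, -0.0397, 0.1714]) ('tcp_rot', [-179.9821, -0.0492, -18.6388]) ('wrist_force', [5.5068, 0.6309, 2.4467]) ('torque', [0.0931, -1.3538, -0.0443]) ('opening', 0.0316) ('grasp_force', 39.5557) -165.1
```

Converted, -0.4 cm / 100 = -0.004, 0.07 cm / 100 = 0.0007.

Request:
servo_tool(moves=[[0.0007,0,0,0],[0.001,0,-0.001,0],[0.001,0,-0.002,0],[0.001,0,-0.003,0],[0.001,0,-0.004,0],[0.001,0,-0.004,0],[0.001,0,-0.004,0]])

```text
time: 11.43
ee_pos: [0.6087, -0.0398, 0.1711]
tcp_rot: [-179.9, -0.2, -18.7]
wrist_force: [-2.8, -0.7, 23.7]
opening: 0.0315
grasp_force: 42.2
```

```bash
python3 o.py
```

```text
11.4333 ('ee_pos', [0.6087, -0.0398, 0.1711]) ('tcp_rot', [-179.9457, -0.2283, -18.6518]) ('wrist_force', [-2.753, -0.6704, 23.6868]) ('torque', [0.1185, 0.7902, -0.1002]) ('opening', 0.0315) ('grasp_force', 42.166) -165.1
```

Converted, 0.35 cm / 100 = 0.0035, 0.34 cm / 100 = 0.0034, -1.3 rad / 3.1416 = -0.4138.

Request:
servo_tool(moves=[[-0.0003,0,0.0035,0],[-0.0003,0,0.0035,0],[-0.0003,0,0.0034,-0.0382],[-0.0003,0,0.0034,-0.0764],[-0.0003,0,0.0033,-0.1146],[-0.0003,0,0.0032,-0.1528],[-0.0003,0,0.0031,-0.191],[-0.0003,0,0.0031,-0.2292],[-0.0003,0,0.003,-0.2674],[-0.0003,0,0.0029,-0.3056],[-0.0003,0,0.0028,-0.3438],[-0.0003,0,0.0027,-0.382],[-0.0003,0,0.0027,-0.4138],[-0.0003,0,0.0027,-0.4138]])

```text
time: 12.6
ee_pos: [0.6077, -0.0398, 0.1705]
tcp_rot: [180.0, -0.0, -93.5]
wrist_force: [0.0, -0.3, 8.5]
opening: 0.0315
grasp_force: 41.6
```

```bash
python3 o.py
```

```text
12.6 ('ee_pos', [0.6077, -0.0398, 0.1705]) ('tcp_rot', [179.9653, -0.0138, -93.5038]) ('wrist_force', [0.0283, -0.336, 8.5089]) ('torque', [-0.0678, 0.067, -0.0372]) ('opening', 0.0315) ('grasp_force', 41.5582) -90.2
```

Converted, -0.08 cm / 100 = -0.0008, -0.07 cm / 100 = -0.0007, -1.3 rad / 3.1416 = -0.4138.

Request:
servo_tool(moves=[[0,0,-0.0001,-0.0382],[0,0,-0.0001,-0.0764],[0,0,-0.0002,-0.1146],[0,0,-0.0003,-0.1528],[0,0,-0.0004,-0.191],[0,0,-0.0004,-0.2292],[0,0,-0.0005,-0.2674],[0,0,-0.0006,-0.3056],[0,0,-0.0007,-0.3438],[0,0,-0.0007,-0.382],[0,0,-0.0008,-0.4138],[0,0,-0.0008,-0.4138]])

```text
time: 13.6
ee_pos: [0.6075, -0.0393, 0.1696]
tcp_rot: [179.9, -0.1, -168.0]
wrist_force: [-0.6, 2.5, 9.6]
opening: 0.0315
grasp_force: 41.6
```

```bash
python3 o.py
```

```text
13.6 ('ee_pos', [0.6075, -0.0393, 0.1696]) ('tcp_rot', [179.9482, -0.0557, -167.9647]) ('wrist_force', [-0.6392, 2.4696, 9.5793]) ('torque', [0.4083, 0.3686, 0.0638]) ('opening', 0.0315) ('grasp_force', 41.6367) -15.8
```

```bash
python3 - <<'E'
from h import *
t=cv2.imread('pics/raw_t0.png');s=cv2.imread('pics/raw_s0.png')
K=10
up=cv2.resize(t[205:235,235:275],None,fx=K,fy=K,interpolation=cv2.INTER_CUBIC).astype(int)
m=((up[:,:,2]>150)).astype(np.uint8);ys,xs=np.where(m)
o,_=ray('top',(0,0))
P=np.array([onz('top',(235+(a+.5)/K-.5,205+(b+.5)/K-.5),.032)[:2] for a,b in zip(xs,ys)])
for a0 in(-17,-19,-21):
    a=np.radians(a0);Q=(P-[.608,-.0397])@np.array([[np.cos(a),-np.sin(a)],[np.sin(a),np.cos(a)]])
    k=(Q[:,0]<-72);q=Q[k]*1e3;print(a0,'end x',q[:,0].min(),[(round(x),(lambda v:(v.min().round(1),v.max().round(1)))(q[abs(q[:,0]-x)<1,1])) for x in(-75,-80,-85,-90,-95) if (abs(q[:,0]-x)<1).any()])
ep=proj('scene',[[.608-.1*np.cos(a),-.0397-.1*np.sin(a),.032] for a in np.radians([-19])]);print(ep)
E
```

```text
Traceback (most recent call last):
ValueError: zero-size array to reduction operation minimum which has no identity
```

Converted, 0.25 cm / 100 = 0.0025, 0.05 rad / 3.1416 = 0.0159.

Request:
servo_tool(moves=[[0,0,0.0025,0],[0,0,0.0025,0.0159],[0,0,0.0025,0.0159]])

```text
time: 13.85
ee_pos: [0.6074, -0.0398, 0.1707]
tcp_rot: [180.0, -0.2, -164.6]
wrist_force: [0.1, -0.9, -1.6]
opening: 0.0313
grasp_force: 40.4
```

```bash
python3 - <<'E'
from h import *
t=cv2.imread('pics/raw_t0.png')
K=10
up=cv2.resize(t[205:235,235:275],None,fx=K,fy=K,interpolation=cv2.INTER_CUBIC).astype(int)
ys,xs=np.where(up[:,:,2]>170)
P=np.array([onz('top',(235+(a+.5)/K-.5,205+(b+.5)/K-.5),.032)[:2] for a,b in zip(xs,ys)])
for a0 in(-17,-19,-21,-23):
    a=np.radians(a0);Q=(P-[.608,-.0397])@np.array([[np.cos(a),-np.sin(a)],[np.sin(a),np.cos(a)]])*1e3
    q=Q[Q[:,0]<-70];print(a0,'end x',q[:,0].min().round(1),[(x,q[abs(q[:,0]-x)<1,1].min().round(1),q[abs(q[:,0]-x)<1,1].max().round(1)) for x in(-72,-78,-84,-90,-95) if (abs(q[:,0]-x)<1).any()])
E
python3 o.py
```

```text
-17 end x -106.1 [(-72, np.float64(-7.5), np.float64(15.3)), (-78, np.float64(-7.0), np.float64(15.5)), (-84, np.float64(-6.6), np.float64(15.8)), (-90, np.float64(-6.1), np.float64(16.3)), (-95, np.float64(-6.2), np.float64(16.8))]
-19 end x -106.2 [(-72, np.float64(-10.0), np.float64(12.8)), (-78, np.float64(-9.7), np.float64(12.8)), (-84, np.float64(-9.5), np.float64(12.9)), (-90, np.float64(-9.3), np.float64(13.0)), (-95, np.float64(-9.5), np.float64(13.5))]
-21 end x -106.3 [(-72, np.float64(-12.5), np.float64(10.4)), (-78, np.float64(-12.4), np.float64(10.1)), (-84, np.float64(-12.5), np.float64(10.0)), (-90, np.float64(-12.4), np.float64(9.9)), (-95, np.float64(-12.8), np.float64(10.2))]
-23 end x -106.3 [(-72, np.float64(-15.0), np.float64(8.1)), (-78, np.float64(-15.2), np.float64(7.6)), (-84, np.float64(-15.5), np.float64(7.1)), (-90, np.float64(-15.6), np.float64(6.7)), (-95, np.float64(-16.2), np.float64(6.8))]
13.85 ('ee_pos', [0.6074, -0.0398, 0.1707]) ('tcp_rot', [179.9619, -0.153, -164.6103]) ('wrist_force', [0.1104, -0.9216, -1.5557]) ('torque', [-0.0117, 0.01, 0.0172]) ('opening', 0.0313) ('grasp_force', 40.3581) -19.1
```

Request:
servo_tool(moves=[[0,0,0,0],[0,0,0,0],[0,0,0,0],[0,0,0,0],[0,0,0,0]], claw=0.2)

```text
time: 14.27
ee_pos: [0.6081, -0.0397, 0.1718]
tcp_rot: [180.0, -0.0, -164.8]
wrist_force: [0.1, 0.3, 0.3]
opening: 0.0685
grasp_force: 0.0
```

Converted, 7 cm / 100 = 0.07, 4 cm / 100 = 0.04.

Request:
servo_tool(moves=[[0,0,0.015,0],[0,0,0.04,0],[0,0,0.07,0],[0,0,0.07,0],[0,0,0.07,0]])

```text
time: 14.68
ee_pos: [0.6089, -0.0398, 0.2438]
tcp_rot: [-179.9, 0.2, -164.8]
wrist_force: [-1.0, -0.9, -0.8]
opening: 0.0683
grasp_force: 0.0
```

Converted, -18 cm / 100 = -0.18, -8.6 cm / 100 = -0.086, -0.614 rad / 3.1416 = -0.1954.

Request:
servo_tool(moves=[[-0.04,0.015,0,-0.0382],[-0.086,0.031,0,-0.0764],[-0.086,0.031,0,-0.1146],[-0.086,0.031,-0.03,-0.1528],[-0.086,0.031,-0.07,-0.1954],[-0.086,0.031,-0.11,-0.1954],[-0.086,0.031,-0.15,-0.1954],[-0.086,0.031,-0.18,-0.1954],[-0.086,0.031,-0.18,-0.1954],[-0.086,0.031,-0.18,-0.1954]])

```text
time: 15.52
ee_pos: [0.5207, -0.0087, 0.0605]
tcp_rot: [-179.9, -0.2, 160.1]
wrist_force: [-1.2, 0.5, 0.2]
opening: 0.0685
grasp_force: 0.0
```

```bash
python3 o.py; python3 - <<'E'
from h import *
A=shot('scene','s4.png',(200,110,300,235),4);B=shot('top','t4.png',(205,125,305,250),4)
A=cv2.imread('pics/s4.png');B=cv2.imread('pics/t4.png');cv2.imwrite('pics/g4.png',np.hstack([A,B]))
for z in(.2,.05):print(proj('scene',[[.608,-.0397,z]]),proj('top',[[.608,-.0397,z]]))
E
```

```text
15.5167 ('ee_pos', [0.5207, -0.0087, 0.0605]) ('tcp_rot', [-179.9279, -0.2098, 160.0693]) ('wrist_force', [-1.154, 0.5069, 0.1548]) ('torque', [-0.0291, -0.0458, -0.0485]) ('opening', 0.0685) ('grasp_force', 0.0) 19.0
[[237.91122631 159.87555893]] [[265.97656205 172.62023002]]
[[239.09935266 196.38220669]] [[260.96948796 184.61138835]]
```

View pics/g4.png

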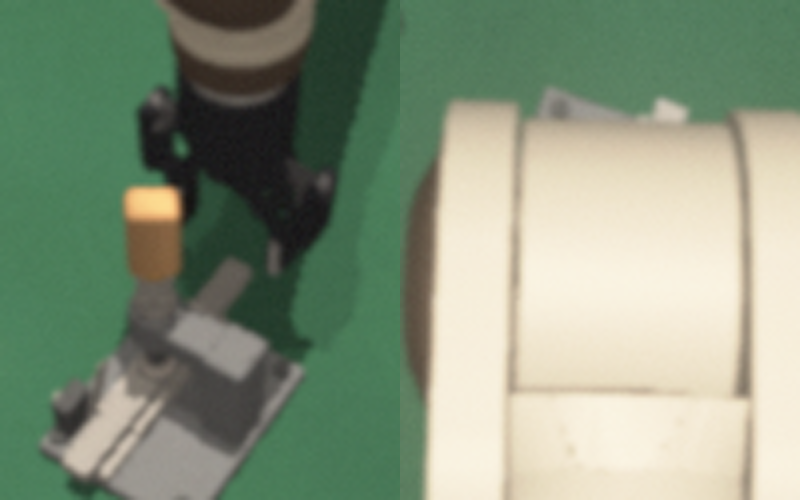

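The driver stands upright on the screw (handle top at (153,203) in the left tile), and the fingers straddle the block end at about (235,270). Going down to grip it gently.

Converted, -4.9 cm / 100 = -0.049, -4 cm / 100 = -0.04.

Request:
servo_tool(moves=[[0.001,0,-0.02,0],[0.001,0,-0.04,0],[0.001,0,-0.049,0],[0.001,0,-0.049,0],[0.001,0,-0.049,0]])

```text
time: 16.03
ee_pos: [0.5238, -0.0087, 0.0143]
tcp_rot: [180.0, 0.1, 160.1]
wrist_force: [0.2, -0.1, 0.9]
opening: 0.0683
grasp_force: 0.0
```

Request:
servo_tool(moves=[[0,0,0,0],[0,0,0,0],[0,0,0,0],[0,0,0,0],[0,0,0,0],[0,0,0,0],[0,0,0,0],[0,0,0,0],[0,0,0,0]], claw=1, force=20)

```text
time: 16.78
ee_pos: [0.5236, -0.0087, 0.0136]
tcp_rot: [180.0, 0.1, 160.1]
wrist_force: [0.9, 0.2, 6.4]
opening: 0.0195
grasp_force: 24.1
```

```bash
python3 o.py
```

```text
16.7833 ('ee_pos', [0.5236, -0.0087, 0.0136]) ('tcp_rot', [179.9747, 0.059, 160.0722]) ('wrist_force', [0.8712, 0.2292, 6.4143]) ('torque', [0.0433, 0.1761, 0.0578]) ('opening', 0.0195) ('grasp_force', 24.1332) 19.0
```

Converted, 0.15 cm / 100 = 0.0015, 0.08 cm / 100 = 0.0008.

Request:
servo_tool(moves=[[-0.0002,0,0.0008,0],[-0.0002,0,0.0015,0],[-0.0002,0,0.0015,0],[-0.0002,0,0.0015,0],[-0.0002,0,0.0015,0],[-0.0002,0,0.0015,0]])

```text
time: 17.28
ee_pos: [0.5227, -0.0087, 0.0141]
tcp_rot: [-180.0, -0.0, 160.1]
wrist_force: [0.0, 0.5, -2.4]
opening: 0.0191
grasp_force: 23.2
```

```bash
python3 o.py
```

```text
17.2833 ('ee_pos', [0.5227, -0.0087, 0.0141]) ('tcp_rot', [-179.9895, -0.0361, 160.0701]) ('wrist_force', [0.0313, 0.4536, -2.437]) ('torque', [0.0601, 0.0445, 0.0477]) ('opening', 0.0191) ('grasp_force', 23.2017) 19.0
```

Converted, -0.6 cm / 100 = -0.006, -0.5 cm / 100 = -0.005.

Request:
servo_tool(moves=[[-0.001,0.0004,0,0],[-0.002,0.0007,0,0],[-0.003,0.0011,0,0],[-0.004,0.0015,0,0],[-0.005,0.0018,0,0],[-0.006,0.0022,0,0]])

```text
time: 17.78
ee_pos: [0.5168, -0.0065, 0.0144]
tcp_rot: [180.0, 0.0, 160.1]
wrist_force: [0.4, -0.2, -2.6]
opening: 0.0191
grasp_force: 23.2
```

```bash
python3 o.py
```

```text
17.7833 ('ee_pos', [0.5168, -0.0065, 0.0144]) ('tcp_rot', [179.9996, 0.0018, 160.0713]) ('wrist_force', [0.4184, -0.1866, -2.6302]) ('torque', [0.0181, 0.037, -0.0106]) ('opening', 0.0191) ('grasp_force', 23.1765) 19.2
```

Converted, 23 cm / 100 = 0.23, 9.1 cm / 100 = 0.091, 0.614 rad / 3.1416 = 0.1954.

Request:
servo_tool(moves=[[0,0,0,0],[0,0,0,0],[0,0,0,0],[0,0,0,0],[0,0,0.04,0],[0,0,0.08,0.0382],[0,0,0.12,0.0764],[0,0,0.16,0.1146],[0,0,0.2,0.1528],[0,0,0.23,0.1954],[0.04,-0.015,0.23,0.1954],[0.08,-0.029,0.23,0.1954],[0.091,-0.0332,0.23,0.1954],[0.091,-0.0332,0.23,0.1954],[0.091,-0.0332,0.23,0.1954],[0.091,-0.0332,0.23,0.1954]], claw=0.2)

```text
time: 19.12
ee_pos: [0.6074, -0.0396, 0.2444]
tcp_rot: [180.0, -0.0, -164.8]
wrist_force: [0.2, -0.5, 0.0]
opening: 0.0681
grasp_force: 0.0
```

```bash
python3 o.py
```

```text
19.1167 ('ee_pos', [0.6074, -0.0396, 0.2444]) ('tcp_rot', [179.987, -0.024, -164.7503]) ('wrist_force', [0.2474, -0.4625, 0.0146]) ('torque', [0.0089, -0.0126, 0.0089]) ('opening', 0.0681) ('grasp_force', 0.0) -19.0
```

Converted, -7.2 cm / 100 = -0.072, -6 cm / 100 = -0.06.

Request:
servo_tool(moves=[[0,0,-0.03,0],[0,0,-0.06,0],[0,0,-0.072,0],[0,0,-0.072,0],[0,0,-0.072,0]])

```text
time: 19.53
ee_pos: [0.6071, -0.0394, 0.1732]
tcp_rot: [-180.0, 0.0, -164.7]
wrist_force: [0.2, -0.3, 1.4]
opening: 0.0681
grasp_force: 0.0
```

Request:
servo_tool(moves=[[0,0,0,0],[0,0,0,0],[0,0,0,0],[0,0,0,0],[0,0,0,0],[0,0,0,0],[0,0,0,0],[0,0,0,0]], claw=1, force=40)

```text
time: 20.2
ee_pos: [0.6085, -0.0397, 0.174]
tcp_rot: [-180.0, 0.1, -164.7]
wrist_force: [-0.3, -0.0, 6.3]
opening: 0.0313
grasp_force: 40.9
```

```bash
python3 o.py
```

```text
20.2 ('ee_pos', [0.6085, -0.0397, 0.174]) ('tcp_rot', [-179.9677, 0.1327, -164.7449]) ('wrist_force', [-0.32, -0.0034, 6.2664]) ('torque', [0.1044, 0.1807, -0.0229]) ('opening', 0.0313) ('grasp_force', 40.8876) -19.0
```

Converted, -0.08 cm / 100 = -0.0008, -0.05 cm / 100 = -0.0005, -1.3 rad / 3.1416 = -0.4138.

Request:
servo_tool(moves=[[0,0,-0.0001,-0.0382],[0,0,-0.0001,-0.0764],[0,0,-0.0002,-0.1146],[0,0,-0.0003,-0.1528],[0,0,-0.0004,-0.191],[0,0,-0.0004,-0.2292],[0,0,-0.0005,-0.2674],[0,0,-0.0006,-0.3056],[0,0,-0.0007,-0.3438],[0,0,-0.0007,-0.382],[0,0,-0.0008,-0.4138],[0,0,-0.0008,-0.4138]])

```text
time: 21.2
ee_pos: [0.6079, -0.0399, 0.1732]
tcp_rot: [180.0, 0.1, 120.4]
wrist_force: [-3.9, -1.1, 7.1]
opening: 0.0312
grasp_force: 41.1
```

```bash
python3 o.py
```

```text
21.2 ('ee_pos', [0.6079, -0.0399, 0.1732]) ('tcp_rot', [179.9511, 0.0564, 120.3944]) ('wrist_force', [-3.928, -1.1465, 7.1414]) ('torque', [-0.0793, 0.9781, -0.0783]) ('opening', 0.0312) ('grasp_force', 41.0878) 55.9
```

Converted, 0.15 cm / 100 = 0.0015, 0.05 rad / 3.1416 = 0.0159.

Request:
servo_tool(moves=[[0,0,0.0015,0.0159],[0,0,0.0015,0.0159],[0,0,0.0015,0.0159]])

```text
time: 21.45
ee_pos: [0.6081, -0.0398, 0.1733]
tcp_rot: [180.0, 0.0, 123.6]
wrist_force: [0.4, -0.1, 3.4]
opening: 0.0313
grasp_force: 40.5
```

Converted, 7.2 cm / 100 = 0.072, 4 cm / 100 = 0.04.

Request:
servo_tool(moves=[[0,0,0,0],[0,0,0,0],[0,0,0,0],[0,0,0,0],[0,0,0.015,0],[0,0,0.04,0],[0,0,0.072,0],[0,0,0.072,0],[0,0,0.072,0]], claw=0.2)

```text
time: 22.2
ee_pos: [0.6087, -0.0398, 0.2471]
tcp_rot: [179.8, 0.1, 123.6]
wrist_force: [0.9, -0.3, -0.4]
opening: 0.0685
grasp_force: 0.0
```

```bash
python3 o.py
```

```text
22.2 ('ee_pos', [0.6087, -0.0398, 0.2471]) ('tcp_rot', [179.837, 0.127, 123.621]) ('wrist_force', [0.9371, -0.3493, -0.377]) ('torque', [0.0063, 0.0705, 0.0294]) ('opening', 0.0685) ('grasp_force', 0.0) 52.6
```

Converted, -23.2 cm / 100 = -0.232, -9.15 cm / 100 = -0.0915, 0.635 rad / 3.1416 = 0.2021.

Request:
servo_tool(moves=[[-0.04,0.015,0,0.0382],[-0.08,0.029,0,0.0764],[-0.0915,0.0333,-0.01,0.1146],[-0.0915,0.0333,-0.05,0.1528],[-0.0915,0.0333,-0.09,0.191],[-0.0915,0.0333,-0.13,0.2021],[-0.0915,0.0333,-0.17,0.2021],[-0.0915,0.0333,-0.2,0.2021],[-0.0915,0.0333,-0.22,0.2021],[-0.0915,0.0333,-0.232,0.2021],[-0.0915,0.0333,-0.232,0.2021],[-0.0915,0.0333,-0.232,0.2021]])

```text
time: 23.2
ee_pos: [0.5162, -0.0064, 0.013]
tcp_rot: [-180.0, -0.0, 160.0]
wrist_force: [-1.3, -0.1, 0.9]
opening: 0.0684
grasp_force: 0.0
```

Request:
servo_tool(moves=[[0,0,0,0],[0,0,0,0],[0,0,0,0],[0,0,0,0],[0,0,0,0],[0,0,0,0],[0,0,0,0],[0,0,0,0],[0,0,0,0]], claw=1, force=20)

```text
time: 23.95
ee_pos: [0.5171, -0.0064, 0.0141]
tcp_rot: [180.0, 0.1, 160.0]
wrist_force: [-1.0, 1.7, 5.6]
opening: 0.0195
grasp_force: 24.1
```

```bash
python3 o.py
```

```text
23.95 ('ee_pos', [0.5171, -0.0064, 0.0141]) ('tcp_rot', [179.9676, 0.0898, 160.0171]) ('wrist_force', [-1.0158, 1.6787, 5.6331]) ('torque', [0.04, 0.1241, 0.019]) ('opening', 0.0195) ('grasp_force', 24.1114) 19.3
```

Converted, 0.09 cm / 100 = 0.0009, 0.03 cm / 100 = 0.0003.

Request:
servo_tool(moves=[[-0.0002,0.0003,0.0009,0],[-0.0002,0.0003,0.0009,0],[-0.0002,0.0003,0.0009,0],[-0.0002,0.0003,0.0009,0],[-0.0002,0.0003,0.0009,0]])

```text
time: 24.37
ee_pos: [0.5162, -0.0061, 0.0141]
tcp_rot: [180.0, -0.0, 160.0]
wrist_force: [-1.7, 0.1, 3.1]
opening: 0.0195
grasp_force: 23.8
```

```bash
python3 o.py
```

```text
24.3667 ('ee_pos', [0.5162, -0.0061, 0.0141]) ('tcp_rot', [179.9955, -0.0006, 160.0194]) ('wrist_force', [-1.6534, 0.0931, 3.1042]) ('torque', [0.1005, 0.212, 0.0032]) ('opening', 0.0195) ('grasp_force', 23.7609) 19.3
```

Converted, 0.5 cm / 100 = 0.005, 0.4 cm / 100 = 0.004.

Request:
servo_tool(moves=[[0.001,-0.0004,0,0],[0.002,-0.0007,0,0],[0.003,-0.0011,0,0],[0.004,-0.0015,0,0],[0.005,-0.0018,0,0]])

```text
time: 24.78
ee_pos: [0.5215, -0.008, 0.0141]
tcp_rot: [180.0, 0.0, 160.0]
wrist_force: [-1.7, 0.4, 4.8]
opening: 0.0194
grasp_force: 23.9
```

```bash
python3 o.py
```

```text
24.7833 ('ee_pos', [0.5215, -0.008, 0.0141]) ('tcp_rot', [179.9938, 0.0118, 160.013]) ('wrist_force', [-1.6624, 0.4175, 4.7907]) ('torque', [0.0963, 0.2343, -0.0003]) ('opening', 0.0194) ('grasp_force', 23.9427) 19.1
```

Request:
servo_tool(moves=[[0,0,0.001,0],[0,0,0.001,0],[-0.001,0.0004,0.001,0],[-0.002,0.0007,0.001,0],[-0.003,0.0011,0.001,0],[-0.004,0.0015,0.001,0],[-0.005,0.0018,0.001,0]])

```text
time: 25.37
ee_pos: [0.516, -0.0061, 0.0148]
tcp_rot: [-180.0, -0.0, 160.0]
wrist_force: [0.8, -0.3, -3.5]
opening: 0.0195
grasp_force: 22.9
```

```bash
python3 o.py
```

```text
25.3667 ('ee_pos', [0.516, -0.0061, 0.0148]) ('tcp_rot', [-179.9908, -0.011, 160.0165]) ('wrist_force', [0.7706, -0.3456, -3.5311]) ('torque', [-0.077, -0.2112, -0.0269]) ('opening', 0.0195) ('grasp_force', 22.9419) 19.3
```

Converted, 23 cm / 100 = 0.23, 9.15 cm / 100 = 0.0915, -0.635 rad / 3.1416 = -0.2021.

Request:
servo_tool(moves=[[0,0,0,0],[0,0,0,0],[0,0,0,0],[0,0,0,0],[0,0,0.04,0],[0,0,0.08,-0.0382],[0,0,0.12,-0.0764],[0,0,0.16,-0.1146],[0,0,0.2,-0.1528],[0,0,0.23,-0.191],[0.04,-0.015,0.23,-0.2021],[0.08,-0.029,0.23,-0.2021],[0.0915,-0.0333,0.23,-0.2021],[0.0915,-0.0333,0.23,-0.2021],[0.0915,-0.0333,0.23,-0.2021],[0.0915,-0.0333,0.23,-0.2021]], claw=0.2)

```text
time: 26.7
ee_pos: [0.6072, -0.0393, 0.2451]
tcp_rot: [-180.0, -0.0, 123.6]
wrist_force: [0.3, -0.1, 0.3]
opening: 0.0685
grasp_force: 0.0
```

Converted, -7.2 cm / 100 = -0.072, -6 cm / 100 = -0.06.

Request:
servo_tool(moves=[[0,0,-0.03,0],[0,0,-0.06,0],[0,0,-0.072,0],[0,0,-0.072,0],[0,0,-0.072,0]])

```text
time: 27.12
ee_pos: [0.6068, -0.0391, 0.1738]
tcp_rot: [180.0, -0.0, 123.7]
wrist_force: [0.0, 0.3, 1.0]
opening: 0.0681
grasp_force: 0.0
```

Request:
servo_tool(moves=[[0,0,0,0],[0,0,0,0],[0,0,0,0],[0,0,0,0],[0,0,0,0],[0,0,0,0],[0,0,0,0],[0,0,0,0]], claw=1, force=40)

```text
time: 27.78
ee_pos: [0.6083, -0.0394, 0.1746]
tcp_rot: [179.9, 0.1, 123.6]
wrist_force: [-0.9, -0.2, 5.9]
opening: 0.0315
grasp_force: 40.7
```

```bash
python3 o.py
```

```text
27.7833 ('ee_pos', [0.6083, -0.0394, 0.1746]) ('tcp_rot', [179.8898, 0.0753, 123.631]) ('wrist_force', [-0.9141, -0.1816, 5.8527]) ('torque', [0.055, 0.1747, 0.0237]) ('opening', 0.0315) ('grasp_force', 40.7099) 52.7
```

Converted, -0.04 cm / 100 = -0.0004, -0.03 cm / 100 = -0.0003, -0.65 rad / 3.1416 = -0.2069.

Request:
servo_tool(moves=[[0,0,-0.0001,-0.0382],[0,0,-0.0001,-0.0764],[0,0,-0.0002,-0.1146],[0,0,-0.0003,-0.1528],[0,0,-0.0004,-0.191],[0,0,-0.0004,-0.2069],[0,0,-0.0004,-0.2069]])

```text
time: 28.37
ee_pos: [0.6081, -0.0394, 0.1743]
tcp_rot: [179.9, -0.0, 86.2]
wrist_force: [-2.5, 1.6, 7.0]
opening: 0.0315
grasp_force: 40.9
```

```bash
python3 o.py
```

```text
28.3667 ('ee_pos', [0.6081, -0.0394, 0.1743]) ('tcp_rot', [179.8744, -0.0056, 86.1835]) ('wrist_force', [-2.5016, 1.5856, 6.9904]) ('torque', [0.0363, 0.4566, -0.008]) ('opening', 0.0315) ('grasp_force', 40.9044) 90.1
```

Converted, 0.12 cm / 100 = 0.0012, 0.05 rad / 3.1416 = 0.0159.

Request:
servo_tool(moves=[[0,0,0.0012,0.0159],[0,0,0.0012,0.0159],[0,0,0.0012,0.0159]])

```text
time: 28.62
ee_pos: [0.608, -0.0395, 0.1743]
tcp_rot: [180.0, 0.0, 89.2]
wrist_force: [-0.3, -1.0, 3.4]
opening: 0.0317
grasp_force: 40.3
```

Converted, 7.2 cm / 100 = 0.072, 4 cm / 100 = 0.04.

Request:
servo_tool(moves=[[0,0,0,0],[0,0,0,0],[0,0,0,0],[0,0,0,0],[0,0,0.015,0],[0,0,0.04,0],[0,0,0.072,0],[0,0,0.072,0],[0,0,0.072,0]], claw=0.2)

```text
time: 29.37
ee_pos: [0.6085, -0.0395, 0.2477]
tcp_rot: [179.8, 0.0, 89.2]
wrist_force: [-0.1, 0.2, -0.7]
opening: 0.0684
grasp_force: 0.0
```

```bash
python3 o.py
```

```text
29.3667 ('ee_pos', [0.6085, -0.0395, 0.2477]) ('tcp_rot', [179.8027, 0.0128, 89.2428]) ('wrist_force', [-0.0874, 0.2457, -0.6561]) ('torque', [0.0223, -0.0298, -0.0144]) ('opening', 0.0684) ('grasp_force', 0.0) 87.0
```

Converted, -23.2 cm / 100 = -0.232, 3.34 cm / 100 = 0.0334, 1.236 rad / 3.1416 = 0.3934.

Request:
servo_tool(moves=[[-0.04,0.015,0,0.0382],[-0.08,0.029,0,0.0764],[-0.092,0.0334,-0.01,0.1146],[-0.092,0.0334,-0.04,0.1528],[-0.092,0.0334,-0.07,0.191],[-0.092,0.0334,-0.1,0.2292],[-0.092,0.0334,-0.12,0.2674],[-0.092,0.0334,-0.14,0.3056],[-0.092,0.0334,-0.16,0.3438],[-0.092,0.0334,-0.17,0.382],[-0.092,0.0334,-0.19,0.3934],[-0.092,0.0334,-0.22,0.3934],[-0.092,0.0334,-0.232,0.3934],[-0.092,0.0334,-0.232,0.3934],[-0.092,0.0334,-0.232,0.3934]])

```text
time: 30.62
ee_pos: [0.515, -0.006, 0.0133]
tcp_rot: [-180.0, -0.1, 160.1]
wrist_force: [0.1, 0.2, 0.4]
opening: 0.0685
grasp_force: 0.0
```

Request:
servo_tool(moves=[[0,0,0,0],[0,0,0,0],[0,0,0,0],[0,0,0,0],[0,0,0,0],[0,0,0,0],[0,0,0,0],[0,0,0,0],[0,0,0,0]], claw=1, force=20)

```text
time: 31.37
ee_pos: [0.5164, -0.006, 0.0148]
tcp_rot: [180.0, 0.1, 160.1]
wrist_force: [-0.9, -0.1, 5.6]
opening: 0.0196
grasp_force: 24.1
```

Converted, 0.13 cm / 100 = 0.0013.

Request:
servo_tool(moves=[[0,0,0.0013,0],[0,0,0.0013,0],[0,0,0.0013,0],[0,0,0.0013,0],[0,0,0.0013,0]])

```text
time: 31.78
ee_pos: [0.5157, -0.006, 0.0148]
tcp_rot: [-180.0, -0.0, 160.1]
wrist_force: [0.4, -0.2, -3.2]
opening: 0.0191
grasp_force: 22.9
```

```bash
python3 o.py
```

```text
31.7833 ('ee_pos', [0.5157, -0.006, 0.0148]) ('tcp_rot', [-179.9915, -0.0158, 160.0757]) ('wrist_force', [0.4303, -0.19, -3.2138]) ('torque', [-0.0911, -0.4086, 0.0425]) ('opening', 0.0191) ('grasp_force', 22.9012) 19.3
```

Converted, 0.5 cm / 100 = 0.005, -0.04 cm / 100 = -0.0004.

Request:
servo_tool(moves=[[0,0,-0.0004,0],[0.001,-0.0004,-0.0004,0],[0.002,-0.0007,-0.0004,0],[0.003,-0.0011,-0.0004,0],[0.004,-0.0015,-0.0004,0],[0.005,-0.0018,-0.0004,0]])

```text
time: 32.28
ee_pos: [0.5208, -0.0078, 0.0148]
tcp_rot: [180.0, -0.0, 160.1]
wrist_force: [-2.6, 0.7, 2.8]
opening: 0.0193
grasp_force: 23.7
```

```bash
python3 o.py
```

```text
32.2833 ('ee_pos', [0.5208, -0.0078, 0.0148]) ('tcp_rot', [179.9942, -0.006, 160.0742]) ('wrist_force', [-2.6292, 0.732, 2.7521]) ('torque', [0.176, 0.4819, -0.0438]) ('opening', 0.0193) ('grasp_force', 23.6899) 19.1
```

Converted, -0.3 cm / 100 = -0.003, -0.2 cm / 100 = -0.002.

Request:
servo_tool(moves=[[0,0,0,0],[-0.001,0.0004,0,0],[-0.002,0.0007,0,0],[-0.003,0.0011,0,0]])

```text
time: 32.62
ee_pos: [0.5182, -0.0069, 0.0148]
tcp_rot: [180.0, 0.1, 160.1]
wrist_force: [1.8, -0.4, 0.6]
opening: 0.0197
grasp_force: 23.3
```

```bash
python3 o.py
```

```text
32.6167 ('ee_pos', [0.5182, -0.0069, 0.0148]) ('tcp_rot', [179.9944, 0.0683, 160.062]) ('wrist_force', [1.7928, -0.4234, 0.6193]) ('torque', [-0.1291, -0.4371, -0.0323]) ('opening', 0.0197) ('grasp_force', 23.3498) 19.2
```

Converted, 23 cm / 100 = 0.23, -1.5 cm / 100 = -0.015, -1.236 rad / 3.1416 = -0.3934.

Request:
servo_tool(moves=[[0,0,0,0],[0,0,0,0],[0,0,0,0],[0,0,0,0],[0,0,0.04,0],[0,0,0.08,-0.0382],[0,0,0.12,-0.0764],[0,0,0.16,-0.1146],[0,0,0.2,-0.1528],[0,0,0.23,-0.191],[0.04,-0.015,0.23,-0.2292],[0.08,-0.029,0.23,-0.2674],[0.09,-0.0325,0.23,-0.3056],[0.09,-0.0325,0.23,-0.3438],[0.09,-0.0325,0.23,-0.382],[0.09,-0.0325,0.23,-0.3934],[0.09,-0.0325,0.23,-0.3934],[0.09,-0.0325,0.23,-0.3934]], claw=0.2)

```text
time: 34.12
ee_pos: [0.6078, -0.0393, 0.2445]
tcp_rot: [-180.0, -0.0, 89.4]
wrist_force: [-0.5, -0.7, -0.7]
opening: 0.0684
grasp_force: 0.0
```

Converted, -7.2 cm / 100 = -0.072, -6 cm / 100 = -0.06.

Request:
servo_tool(moves=[[0,0,-0.03,0],[0,0,-0.06,0],[0,0,-0.072,0],[0,0,-0.072,0],[0,0,-0.072,0]])

```text
time: 34.53
ee_pos: [0.6073, -0.0392, 0.1727]
tcp_rot: [-179.9, -0.0, 89.3]
wrist_force: [-0.2, 0.1, 0.5]
opening: 0.0685
grasp_force: 0.0
```

Request:
servo_tool(moves=[[0,0,0,0],[0,0,0,0],[0,0,0,0],[0,0,0,0],[0,0,0,0],[0,0,0,0],[0,0,0,0],[0,0,0,0]], claw=1, force=40)

```text
time: 35.2
ee_pos: [0.6083, -0.0393, 0.1742]
tcp_rot: [179.9, 0.0, 89.3]
wrist_force: [-1.8, -0.6, 6.7]
opening: 0.0315
grasp_force: 40.4
```

```bash
python3 o.py
```

```text
35.2 ('ee_pos', [0.6083, -0.0393, 0.1742]) ('tcp_rot', [179.8626, 0.006, 89.2615]) ('wrist_force', [-1.7858, -0.5973, 6.6875]) ('torque', [0.0128, 0.1499, 0.0078]) ('opening', 0.0315) ('grasp_force', 40.3793) 87.0
```

Converted, -0.02 cm / 100 = -0.0002, -0.01 cm / 100 = -0.0001, -0.3 rad / 3.1416 = -0.0955.

Request:
servo_tool(moves=[[0,0,-0.0001,-0.0318],[0,0,-0.0001,-0.0637],[0,0,-0.0002,-0.0955],[0,0,-0.0002,-0.0955],[0,0,-0.0002,-0.0955]])

```text
time: 35.62
ee_pos: [0.6083, -0.0392, 0.1741]
tcp_rot: [179.9, -0.0, 72.0]
wrist_force: [-0.0, 0.9, 7.4]
opening: 0.0312
grasp_force: 40.5
```

Converted, 0.12 cm / 100 = 0.0012, 0.04 rad / 3.1416 = 0.0127.

Request:
servo_tool(moves=[[0,0,0.0012,0.0127],[0,0,0.0012,0.0127],[0,0,0.0012,0.0127]])

```text
time: 35.87
ee_pos: [0.608, -0.0393, 0.1741]
tcp_rot: [180.0, -0.0, 74.3]
wrist_force: [0.3, 0.5, 2.8]
opening: 0.0314
grasp_force: 40.0
```

Converted, 7.2 cm / 100 = 0.072, 4 cm / 100 = 0.04.

Request:
servo_tool(moves=[[0,0,0,0],[0,0,0,0],[0,0,0,0],[0,0,0,0],[0,0,0.015,0],[0,0,0.04,0],[0,0,0.072,0],[0,0,0.072,0],[0,0,0.072,0]], claw=0.2)

```text
time: 36.62
ee_pos: [0.6085, -0.0393, 0.2476]
tcp_rot: [179.8, -0.0, 74.3]
wrist_force: [0.8, 0.5, -0.6]
opening: 0.0682
grasp_force: 0.0
```

```bash
python3 o.py
```

```text
36.6167 ('ee_pos', [0.6085, -0.0393, 0.2476]) ('tcp_rot', [179.8011, -0.042, 74.3468]) ('wrist_force', [0.8209, 0.5016, -0.6049]) ('torque', [-0.0239, 0.0165, 0.0589]) ('opening', 0.0682) ('grasp_force', 0.0) 102.0
```

Converted, -23.2 cm / 100 = -0.232, 3.25 cm / 100 = 0.0325, 1.496 rad / 3.1416 = 0.4762.

Request:
servo_tool(moves=[[-0.04,0.015,0,0.0382],[-0.08,0.029,0,0.0764],[-0.09,0.0325,-0.01,0.1146],[-0.09,0.0325,-0.04,0.1528],[-0.09,0.0325,-0.07,0.191],[-0.09,0.0325,-0.1,0.2292],[-0.09,0.0325,-0.12,0.2674],[-0.09,0.0325,-0.14,0.3056],[-0.09,0.0325,-0.15,0.3438],[-0.09,0.0325,-0.16,0.382],[-0.09,0.0325,-0.17,0.4202],[-0.09,0.0325,-0.18,0.4584],[-0.09,0.0325,-0.2,0.4762],[-0.09,0.0325,-0.22,0.4762],[-0.09,0.0325,-0.232,0.4762],[-0.09,0.0325,-0.232,0.4762],[-0.09,0.0325,-0.232,0.4762]])

```text
time: 38.03
ee_pos: [0.517, -0.0067, 0.0129]
tcp_rot: [-180.0, -0.1, 160.0]
wrist_force: [0.6, -0.3, 0.1]
opening: 0.068
grasp_force: 0.0
```

Request:
servo_tool(moves=[[0,0,0,0],[0,0,0,0],[0,0,0,0],[0,0,0,0],[0,0,0,0],[0,0,0,0],[0,0,0,0],[0,0,0,0],[0,0,0,0]], claw=1, force=20)

```text
time: 38.78
ee_pos: [0.5183, -0.0068, 0.0145]
tcp_rot: [180.0, 0.1, 160.1]
wrist_force: [-0.1, 1.1, 5.9]
opening: 0.0195
grasp_force: 24.0
```

Converted, 0.09 cm / 100 = 0.0009.

Request:
servo_tool(moves=[[0,0,0.0009,0],[0,0,0.0009,0],[0,0,0.0009,0],[0,0,0.0009,0],[0,0,0.0009,0]])

```text
time: 39.2
ee_pos: [0.5179, -0.0068, 0.0145]
tcp_rot: [-180.0, 0.0, 160.1]
wrist_force: [2.0, -1.5, -1.4]
opening: 0.0192
grasp_force: 23.2
```

```bash
python3 o.py
```

```text
39.2 ('ee_pos', [0.5179, -0.0068, 0.0145]) ('tcp_rot', [-179.9945, 0.0137, 160.0717]) ('wrist_force', [2.0271, -1.5106, -1.436]) ('torque', [-0.1872, -0.5171, -0.0134]) ('opening', 0.0192) ('grasp_force', 23.1916) 19.2
```

Converted, 0.5 cm / 100 = 0.005, 0.4 cm / 100 = 0.004.

Request:
servo_tool(moves=[[0,-0.0002,0,0],[0.001,-0.0006,0,0],[0.002,-0.0009,0,0],[0.003,-0.0013,0,0],[0.004,-0.0017,0,0],[0.005,-0.002,0,0]])

```text
time: 39.7
ee_pos: [0.5226, -0.0087, 0.0145]
tcp_rot: [-180.0, -0.0, 160.1]
wrist_force: [-3.0, 2.2, 1.9]
opening: 0.0193
grasp_force: 23.6
```

```bash
python3 o.py
```

```text
39.7 ('ee_pos', [0.5226, -0.0087, 0.0145]) ('tcp_rot', [-179.9949, -0.0318, 160.0742]) ('wrist_force', [-2.9584, 2.1728, 1.9288]) ('torque', [0.2053, 0.6241, -0.022]) ('opening', 0.0193) ('grasp_force', 23.6184) 19.0
```

Converted, -0.4 cm / 100 = -0.004, -0.3 cm / 100 = -0.003.

Request:
servo_tool(moves=[[0,0,-0.0001,0],[-0.001,0.0004,-0.0001,0],[-0.002,0.0007,-0.0001,0],[-0.003,0.0011,-0.0001,0],[-0.004,0.0015,-0.0001,0]])

```text
time: 40.12
ee_pos: [0.519, -0.0074, 0.0145]
tcp_rot: [180.0, 0.0, 160.1]
wrist_force: [1.9, -0.1, -1.6]
opening: 0.0201
grasp_force: 23.2
```

```bash
python3 o.py
```

```text
40.1167 ('ee_pos', [0.519, -0.0074, 0.0145]) ('tcp_rot', [179.9994, 0.048, 160.0645]) ('wrist_force', [1.8766, -0.0886, -1.589]) ('torque', [-0.2012, -0.6163, -0.0673]) ('opening', 0.0201) ('grasp_force', 23.1783) 19.1
```

Converted, 0.06 cm / 100 = 0.0006, -0.03 cm / 100 = -0.0003.

Request:
servo_tool(moves=[[0.0006,0,-0.0003,0],[0.0006,0,-0.0003,0],[0.0006,0,-0.0003,0]])

```text
time: 40.37
ee_pos: [0.519, -0.0073, 0.0145]
tcp_rot: [-180.0, -0.0, 160.1]
wrist_force: [-3.5, -0.5, 5.6]
opening: 0.0196
grasp_force: 24.0
```

Converted, -15 cm / 100 = -0.15, -12 cm / 100 = -0.12.

Request:
servo_tool(moves=[[0,0,0,0],[0,0,0,0],[0,0,0,0],[0,0,0,0],[0,0,0,0],[0,0,0.03,0],[0,0,0.06,0],[-0.03,0.01,0.09,0],[-0.06,0.02,0.12,0],[-0.09,0.03,0.15,0],[-0.12,0.04,0.15,0],[-0.15,0.05,0.15,0],[-0.15,0.05,0.15,0],[-0.15,0.05,0.15,0]], claw=0.2)

```text
time: 41.53
ee_pos: [0.3689, 0.0431, 0.1649]
tcp_rot: [179.9, 0.1, 160.1]
wrist_force: [0.6, 0.3, 0.3]
opening: 0.0683
grasp_force: 0.0
```

```bash
python3 - <<'E'
from h import *
A=shot('scene','s5.png',(190,130,290,255),4);B=shot('top','t5.png',(205,125,305,250),4)
A=cv2.imread('pics/s5.png');B=cv2.imread('pics/t5.png');cv2.imwrite('pics/g5.png',np.hstack([A,B]))
E
```

```text
(no output)
```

View pics/g5.png

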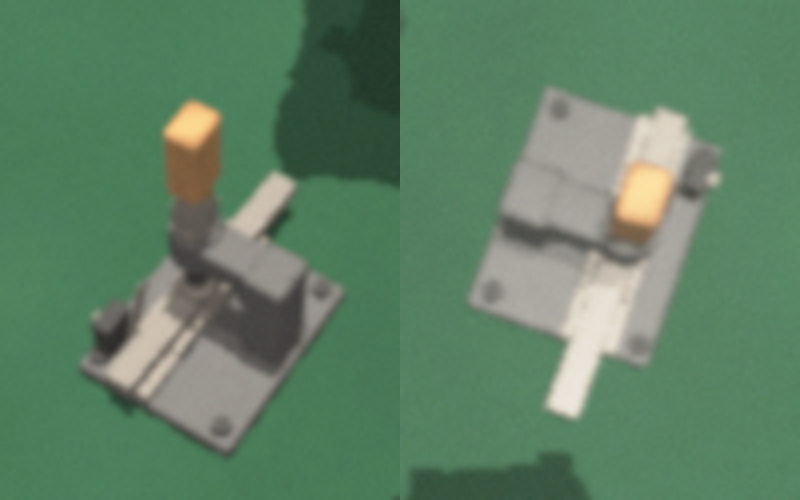

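The driver stands upright on the screw (left tile (193,150), right (640,195)). The block lies straight in its guide with its outer end at (565,405), and the arm is clear. The measured drag was about 2 to 3.5 N, so I'm handing it in.

```bash
python3 -c "
from workcell import *
print(job_done())"
```

```text
the job is handed in; nothing more can be done
None
```

I handed the job in at about 42 s, with the driver standing upright on the screw and the block in its guide with a light drag of about 2 to 3.5 N (roughly 5 N under the foot, by my estimate); the hand-in call returned no verdict.

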